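# Feel for the release notch on the lipstick organizer and press the tray out

### The job

Make the lipstick organizer slide out its tray. Keep the gripper shut and use its tip as a fingertip: first touch the top edge of the organizer's rail at its left end (left as seen from the robot), then feel along that edge to the hidden release notch and press the plate inside it all the way down, so that the tray comes fully out. Do not touch the tray or the four lipstick tubes, leave the tubes standing in their wells and the other toiletries where they are, and finish clear of everything.

Things in the scene. Friction and masses are not known exactly. Their poses are not given: they have to be found in the camera images.
- organizer: acrylic lipstick organizer, fixed, 150 (x) x 352 (y) x 64 mm (z). Origin: centre of its underside, on the surface; its -x side looks roughly to the robot. Along its whole far (+x) side runs a frosted rail, 50 mm wide (own x +25 to +75 mm), 352 mm long along y, its flat, rigid top edge 64 mm above the surface.
- rail_mid (a point): middle of the rail's top edge (not the notch). The notch, 48 mm long along y, is centred 0 to 50 mm from here to either side, differently each time and not reported; the outer 100 mm of both rail ends are plain. It spans own x +29 mm to the open far (+x) side; a 4 mm fascia closes its near side. The metal plate in it lies 12 mm below the edge. Visible from above and from the far side.
- rail_left (a point): point on the top edge of the rail near its left end (+y): on the rail's centre line, 25 mm in from the end, 64 mm above the surface; this is where to touch first (within 40 mm)
- rail_right (a point): the same point near the right end (-y) of the rail, 302 mm from rail_left
- release_key (a joint): travel of the metal release plate (40 mm across) that floors the whole notch, straight down, m: 0 = up (12 mm below the top edge), 0.008 = fully down (20 mm below the top edge, a hard stop). It needs about 4 N, more when pressed fast (about 6 N at 20 mm/s). A linkage drives the tray out 5 mm for each mm of plate; both stay where they are left.
- tray: clear slide-out tray 64 (x) x 204 (y) x 30 mm (z) with four square wells 23.5 mm wide, 20 mm deep, in a row along y. Origin: centre of its underside, 8 mm above the surface. Closed it lies at own-frame x = -41 mm of the organizer; the release moves it along the organizer's -x, towards the robot, by 40 mm.
- tube1: silver lipstick tube, 21 mm across, 74 mm tall, standing loose in well 1 of the tray (counted from -y), its top 92 mm above the surface. Origin: centre of its underside; z along the tube.
- tube2: silver lipstick tube, 21 mm across, 74 mm tall, standing loose in well 2 of the tray (counted from -y), its top 92 mm above the surface. Origin: centre of its underside; z along the tube.
- tube3: silver lipstick tube, 21 mm across, 74 mm tall, standing loose in well 3 of the tray (counted from -y), its top 92 mm above the surface. Origin: centre of its underside; z along the tube.
- tube4: silver lipstick tube, 21 mm across, 74 mm tall, standing loose in well 4 of the tray (counted from -y), its top 92 mm above the surface. Origin: centre of its underside; z along the tube.
- gua_sha: flat jade gua sha stone, about 110 x 42 x 8 mm, lying loose beyond the organizer; origin: centre of its underside
- cream_jar: white porcelain eye cream jar, 57 mm across, 43 mm tall, loose beyond the organizer; origin: centre of its underside
- dropper: smoky glass dropper bottle, 34 mm across, 97 mm tall, loose, right of the organizer; origin: centre of its underside
- pusher: rose-gold cuticle pusher, 124 x 11 x 6 mm, lying loose left of the organizer; origin: centre of its underside, x along it
Things that resemble listed ones, but are neither listed nor needed, are in the scene too. Leave any blue, purple or turquoise look-alike of the tube4 alone.

How it is judged (in metres and radians):
On the way, in this order (a step that is already met when the one before it is completed fails the run):
1. the fingers touch the rail's top edge at its left end, within 40 mm of rail_left, with the tray still closed (contact force between the fingers and organizer above 0.4 N and horizontal distance between the grasp point and rail_left below 0.04 m and value of joint release_key below 0.001 m), for 0.05 s.
2. the fingers press the plate in the notch down (more than 6.5 of its 8 mm) (value of joint release_key above 0.0065 m and contact force between the fingers and organizer above 0.4 N), for 0.05 s.
At the end, for the whole second after the job is handed in: The release plate is down (over 6.5 of 8 mm), the tray is more than 32 of 40 mm out, and all four tubes stand still and upright (within 0.2 rad) in their wells (value of joint release_key above 0.0065 m and x of tray in the frame of organizer below -0.073 m and angle between each of tube1, tube2, tube3, tube4's own z axis and vertical below 0.2 rad and z of each of tube1, tube2, tube3, tube4 in the frame of tray below 0.016 m and horizontal distance between each of tube1, tube2, tube3, tube4 and tray below 0.085 m and linear speed of each of tube1, tube2, tube3, tube4 below 0.02 m/s); the robot touches nothing.
It fails at once if the robot pushes or pulls the tray itself (contact force between any of the fingers, the arm and tray above 0.5 N).
It fails at once if a lipstick tube is touched, lifted or tipped (contact force between any of the fingers, the arm and tube1 above 0.5 N or height (world z) of any of tube1, tube2, tube3, tube4 above 0.028 m or angle between any of tube1, tube2, tube3, tube4's own z axis and vertical above 0.35 rad or contact force between any of the fingers, the arm and tube2 above 0.5 N or contact force between any of the fingers, the arm and tube3 above 0.5 N or contact force between any of the fingers, the arm and tube4 above 0.5 N).
It fails at once if another toiletry (stone, jar, dropper bottle, cuticle pusher) is moved more than 15 mm (distance of any of gua_sha, cream_jar, dropper, pusher from where it was at the start of the episode above 0.015 m).
It also fails if it takes over 61 s, if anything falls off the work surface, if the arm or the gripper's body presses on something with over 40 N, if the wrist force passes 120 N, or if a joint passes its speed limit or range.

### The arm

A 7-joint arm with a two-finger parallel gripper is mounted at the origin on the work surface. World frame = base frame: x ahead of the robot, y to its left, z up, the work surface at z = 0. Lengths are in m, angles in degrees, forces in N, time in s.
With the tool pointing down it reaches from about 0.4 to 0.85 m from the base axis. Payload 10.4 kg.
Tool frame: the origin (TCP) lies at the very end of the fingers, on their centre line; the grasp point (between the pads) lies 19 mm behind it (grasp_offset is the distance from the TCP to the grasp point, in m); z points along the fingers, x is the direction in which the jaws open and shut, and the axes are right-handed (so a half turn about z gives the same grasp; the last joint's range is limited). The gripper opens to 85 mm and grips with 20 to 120 N. Pads are 22 mm wide; open, the fingers measure 114 mm over their backs; the gripper's body (76 mm by 85 mm) begins 54 mm behind the grasp point. The pads swing forward as they close: fully open they stand 13 mm farther back than shut.
Start: joints at [-74.29, 19.034, -3.707, 83.658, 1.238, 77.344, -5.071], TCP at [0.183, 0.598, 0.202] pointing down, gripper open.
Joint ranges: [-148.97, 148.97], [-28.65, 121.19], [-84.17, 76.75], [9.2, 138.47], [-72.65, 252.65], [3.7, 117.97], [-149.18, 149.18]. Speed limits (degrees/s): [127.2, 127.2, 159.86, 159.86, 180, 180, 180].

### API

Orientations are given as a 3x3 rotation matrix whose columns are the frame's x, y, z axes.
In Python, from rig import * gives the robot as it stands.
- The arm moves only by the shell command python3 -m handwheel 'ROWS' [FORCE]. ROWS is JSON, a list of rows, each a list of 3 entries, a list of its own where there are three numbers: the gripper command: -1 is fully open, 1 is shut, values between are in proportion, then the shift along the tool's x, y, z in cm, then the turn, a rotation vector about the tool's x, y, z in degrees. In form: [[grip, [tx, ty, tz], [rx, ry, rz]], ...]. A call has 1 to 5 rows; each row shifts and turns the commanded pose from where the row before left it, along the tool's axes as they then stand; what a row does not reach is not made up. A row lasts 1/8 s, in which the tool goes at most 62.5 mm and 10.7 degrees, less where a joint would pass 70% of its speed; a pose out of reach is approached as far as the arm can. A call with a gripper value outside its range is refused whole. The fingers move at their own pace and stop on an object; FORCE is the grip in N (left out, the last holds). Time passes only in rows, so rows that do not move let the fingers close. It gives the time, the measured TCP pose, the force and the opening at its end, in the units of the state.
- sense(): the state, without advancing time (a new reading comes with each control period).
- get_image(name): name is "scene" or "top"; returns the picture (480x640x3 uint8, red, green, blue); there is no depth.
- calibration(name): a dict with "mtx" (3x3 intrinsics, pixels), "R" (3x3) and "t" (3): a world point X has camera coordinates R X + t. Camera axes: x right, y down, z forward; pixel columns grow to the right and rows downward; lengths in m; the calibration is good to about 2 mm. A picture is of the moment at which its call begins. calibration takes no time and is no camera call.
- sign_off(): hands the job in, once; it reports no verdict.
The state is a dict: "time_s": time; "joint_pos": joint angles; "qd": joint speeds; "joint_torque": joint torques, N m; "ee_pos": TCP position; "tcp_rot": TCP orientation; "wrist_force": force on the tool from outside, world axes, zero at the start; "torque": the same for the moment, N m; "opening": finger opening in m.
Only numpy, scipy, OpenCV 4.12 (cv2) and the standard library are available. Lean on these libraries where they do the work, as an engineer would, in place of code of your own. Each camera call takes 0.05 s, during which the arm holds its last target.

## Working session

There is one attempt and no reset: what is moved stays moved. The work goes in short steps, Python scripts to look and compute and a shell command to move; the robot and the scene stay as the last step left them, time stands still between calls to the robot, and variables do not carry over. Pictures are saved under pics/ and viewed, and the job is handed in when it is done.

```bash
mkdir -p pics; ls
python3 - <<'E'
from rig import *
import cv2
s=sense()
for k in s: print(k,s[k])
for n in ("scene","top"):
    im=get_image(n); cv2.imwrite(f"pics/{n}0.png",im[:,:,::-1]); c=calibration(n); print(n,c)
E
```

```text
pics
time_s 0.0
joint_pos [-74.28999909  19.0715586   -3.70616472  83.70534912   1.23793862
  77.34202991  -5.06957101]
qd [ 0.08726404  0.01685966  0.03663793  0.01041124 -0.02310381 -0.15883019
  0.08786114]
joint_torque [-5.83805013e-04 -6.25453806e+01  4.88274184e-02 -3.91602337e+01
  1.61430269e-02  1.00747019e-02 -3.12023133e-05]
ee_pos [0.18268254 0.59728478 0.20162591]
tcp_rot [[ 2.92427124e-01  9.56287753e-01 -3.32359525e-04]
 [ 9.56286818e-01 -2.92427303e-01 -1.33967074e-03]
 [-1.37830172e-03  7.39250283e-05 -9.99999047e-01]]
wrist_force [-0.258984    0.40529158 -0.35376509]
torque [0.01311112 0.02996188 0.03650098]
opening 0.08562914888169001
scene {'mtx': array([[535.9459264 ,   0.        , 316.13352786],
       [  0.        , 535.9459264 , 239.80619458],
       [  0.        ,   0.        ,   1.        ]]), 'R': array([[ 0.76457848,  0.64435496,  0.01504761],
       [ 0.50471054, -0.58403269, -0.63574609],
       [-0.40085784,  0.49367247, -0.77175157]]), 't': array([-0.45586272, -0.21865737,  1.17527518])}
top {'mtx': array([[487.26099461,   0.        , 317.77982117],
       [  0.        , 487.26099461, 243.80009608],
       [  0.        ,   0.        ,   1.        ]]), 'R': array([[-9.42696875e-03, -9.99955557e-01,  1.27122163e-04],
       [-9.93302256e-01,  9.34960470e-03, -1.15166022e-01],
       [ 1.15159715e-01, -1.21193722e-03, -9.93346249e-01]]), 't': array([0.01195935, 0.55846527, 0.78576604])}
```

View pics/scene0.png

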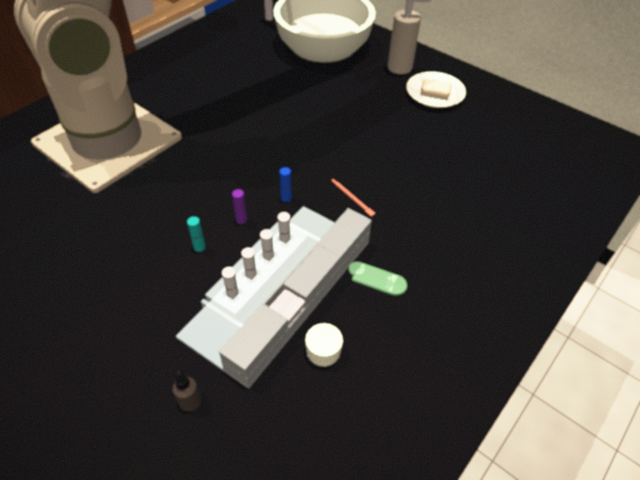

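View pics/top0.png

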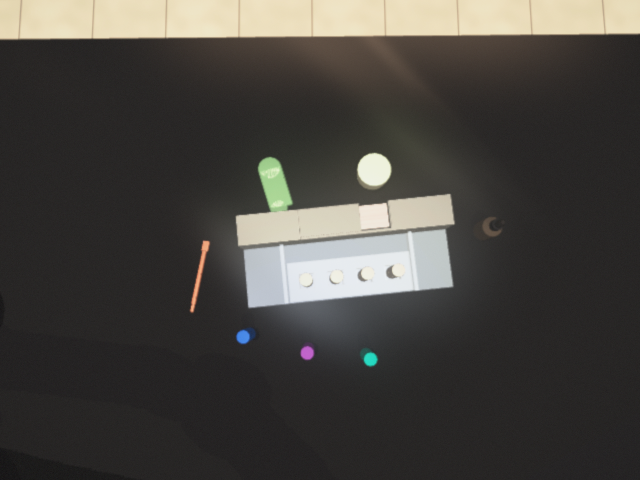

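The top view shows the rail from about (237,230) to (453,212). The pinkish recess at (374,217) is the notch candidate, and the plain seam at (299,223) is the only other mark on the rail. The real tubes are silver, at (306,280), (337,277), (367,274) and (398,271). The blue (243,337), purple (307,352) and turquoise (370,358) ones are look-alikes. I'll check this in a crop and measure it.

```bash
cat > h.py <<'E'
import numpy as np, cv2
from rig import *
def ray(n,px,z):
    c=calibration(n); K,R,t=c["mtx"],c["R"],c["t"]
    o=-R.T@t; d=R.T@np.linalg.inv(K)@np.array([px[0],px[1],1.])
    return o+d*(z-o[2])/d[2]
def proj(n,X):
    c=calibration(n); p=c["mtx"]@(c["R"]@np.array(X)+c["t"]); return p[:2]/p[2]
E
python3 - <<'E'
from h import *
im=cv2.imread("pics/top0.png"); 
cr=cv2.resize(im[185:315,225:465],None,fx=3.3,fy=3.3,interpolation=cv2.INTER_CUBIC); cv2.imwrite("pics/crop_top.png",cr)
im2=cv2.imread("pics/scene0.png")
cv2.imwrite("pics/crop_scene.png",cv2.resize(im2[195:390,170:410],None,fx=3,fy=3,interpolation=cv2.INTER_CUBIC))
for n,p in (("top",(237,216)),("top",(451,196)),("top",(453,227)),("top",(239,246))): print(p,ray(n,p,.064))
E
```

```text
(237, 216) [0.60155586 0.13748726 0.064     ]
(451, 196) [ 0.63135112 -0.21139375  0.064     ]
(453, 227) [ 0.58020636 -0.21254133  0.064     ]
(239, 246) [0.55249891 0.13378894 0.064     ]
```

View pics/crop_top.png

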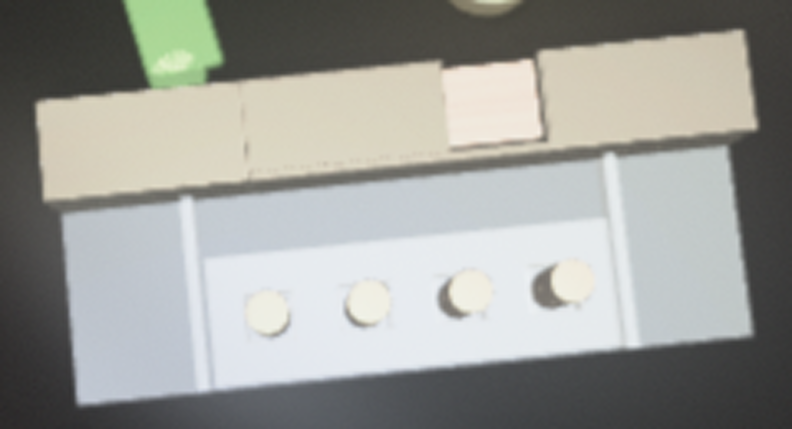

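View pics/crop_scene.png

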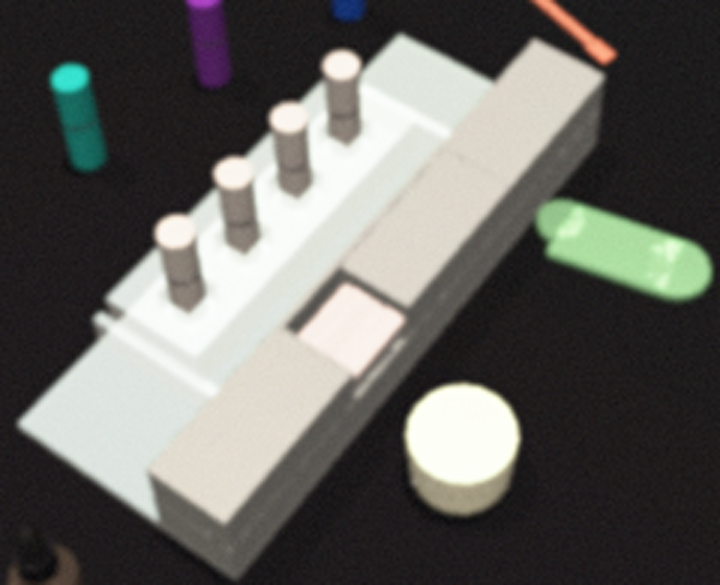

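The crops show one open notch: a pink plate with a dark fascia edge, at crop (443–540, 62–147). The seam at crop x≈243 is flush with the rail and has no recess, so I'm taking the recess as the notch.

Run:
```python
from h import *
f=lambda p,z: ray("top",(p[0]/3.3+225-.35,p[1]/3.3+185-.35),z)
C=[f(p,.064) for p in((38,100),(743,32),(756,130),(45,200))]
L=(C[0]+C[3])/2; Rr=(C[1]+C[2])/2; mid=(L+Rr)/2
ly=(L-Rr)/np.linalg.norm(L-Rr); lx=np.array([ly[1],-ly[0],0])
print("len",np.linalg.norm(L-Rr),"w",np.linalg.norm(C[0]-C[3]),np.linalg.norm(C[1]-C[2]),"mid",mid,"ly",ly,"ang",np.degrees(np.arctan2(-ly[0],ly[1])))
P=[f(p,.052) for p in((443,70),(532,62),(543,138),(450,147))]
for p in P: print("plate own xy", (p-mid)@lx+.05,(p-mid)@ly)
for p in((441,63),(538,52)): q=f(p,.064); print("notch edge far",(q-mid)@lx+.05,(q-mid)@ly)
# scene view: crop/3+(170,195)
g=lambda p,z: ray("scene",(p[0]/3+170-.33,p[1]/3+195-.33),z)
S=[g(p,.064) for p in((535,38),(606,75),(225,523),(150,472))]
L2=(S[0]+S[1])/2;R2=(S[2]+S[3])/2; print("scene mid",(L2+R2)/2,"len",np.linalg.norm(L2-R2))
for p in((345,268),(410,305),(355,380),(285,330)): q=g(p,.064); print("notch scene",(q-mid)@lx+.05,(q-mid)@ly)
for p in((350,283),(406,320),(357,377),(298,335)): q=g(p,.052); print("plate scene",(q-mid)@lx+.05,(q-mid)@ly)
RL=mid+.151*ly
print("rail_left",RL)
s=sense(); R=s["tcp_rot"]
yaw=np.degrees(np.arctan2(R[1,0],R[0,0])); print("tool x yaw",yaw,"lx yaw",np.degrees(np.arctan2(lx[1],lx[0])))
for n,pt in(("RL",RL),): print(n,"shift in tool (cm)",R.T@(np.array([pt[0],pt[1],.12])-s["ee_pos"])*100)
```

```text
len 0.35003338199086015 w 0.04972916109210627 0.04927630242408681 mid [ 0.59404059 -0.0374204   0.064     ] ly [-0.08876816  0.99605231  0.        ] ang 5.092744172985195
plate own xy 0.07244945413006934 -0.02650593855984862
plate own xy 0.07212184590039986 -0.07133752971871227
plate own xy 0.033325029225806574 -0.07239798183414334
plate own xy 0.033368813549801965 -0.025774736976917654
notch edge far 0.07380157504794053 -0.02464651084917382
notch edge far 0.0745905446521181 -0.0729263888069004
scene mid [ 0.59742906 -0.03660062  0.064     ] len 0.35197240457490153
notch scene 0.035574949937488 -0.024304917825368727
notch scene 0.07768179190517975 -0.023225485350101573
notch scene 0.08147056222860037 -0.07643508997102873
notch scene 0.03387480787732351 -0.07364781127255957
plate scene 0.03839390164464876 -0.024151225379655545
plate scene 0.07688470249054254 -0.02574336070985749
plate scene 0.07668397830857429 -0.06885534732178276
plate scene 0.03602697707241374 -0.06650271277297091
rail_left [0.5806366 0.1129835 0.064    ]
tool x yaw 72.9920697089075 lx yaw 5.092744172985195
RL shift in tool (cm) [-34.66151954  52.21968708   8.21640002]
```

```bash
python3 -c "
from h import *
for p in ((325,40),(405,60),(355,195),(268,10)): print(p,ray('scene',p,.0)[:2])
print(proj('scene',[.183,.598,.2]))
s=sense();print(s['time_s'])"
python3 -m handwheel '[[1,[0,0,0],[0,0,-5.5]],[1,[0,0,0],[0,0,-5.5]],[1,[0,0,0],[0,0,-5.5]],[1,[0,0,0],[0,0,-5.5]],[1,[0,0,0],[0,0,0]]]' 20
```

```text
(325, 40) [0.09443471 0.63263861]
(405, 60) [0.31202829 0.69587478]
(355, 195) [0.51142804 0.22216412]
(268, 10) [-0.13193472  0.64823676]
[347.35098081 -20.10423309]
0.1
time_s: 0.72
ee_pos: [0.1828, 0.5975, 0.202]
tcp_rot: [[-0.086, 0.996, -0.0], [0.996, 0.086, -0.001], [-0.001, -0.0, -1.0]]
wrist_force: [-0.9, -0.1, 0.1]
opening: 0.0001
```

```bash
python3 -m handwheel '[[1,[-2.3,1.6,0],[0,0,0]],[1,[-4,2.8,0],[0,0,0]],[1,[-4,2.8,0],[0,0,0]],[1,[-4,2.8,0],[0,0,0]],[1,[-4,2.8,0],[0,0,0]]]'
python3 -m handwheel '[[1,[-4,2.8,0],[0,0,0]],[1,[-4,2.8,0],[0,0,0]],[1,[-4,2.8,0],[0,0,0]],[1,[-4,2.8,0],[0,0,0]],[1,[-4,2.8,0],[0,0,0]]]'
```

```text
time_s: 1.35
ee_pos: [0.3271, 0.4251, 0.2024]
tcp_rot: [[-0.084, 0.996, -0.0], [0.996, 0.084, 0.0], [0.0, -0.0, -1.0]]
wrist_force: [1.0, -0.3, 0.6]
opening: -0.0001
time_s: 1.98
ee_pos: [0.4839, 0.2382, 0.2024]
tcp_rot: [[-0.085, 0.996, 0.0], [0.996, 0.085, 0.0], [0.0, 0.0, -1.0]]
wrist_force: [-0.1, -0.9, -0.3]
opening: -0.0001
```

```bash
python3 -m handwheel '[[1,[-4,2.8,0],[0,0,0]],[1,[-4,2.8,0],[0,0,0]],[1,[-4,2.6,0],[0,0,0]],[1,[0,0,0],[0,0,0]],[1,[0,0,0],[0,0,0]]]'; python3 -c "
from h import *
s=sense();R=s['tcp_rot'];print(s['ee_pos'],R.T@(np.array([.582,.113,.1])-s['ee_pos'])*100,s['joint_pos'])"
```

```text
time_s: 2.6
ee_pos: [0.5749, 0.1277, 0.2021]
tcp_rot: [[-0.086, 0.996, -0.001], [0.996, 0.086, 0.0], [0.0, -0.001, -1.0]]
wrist_force: [0.6, 0.2, 0.2]
opening: 0.0003
[0.57487044 0.12770098 0.20211361] [-1.53066846  0.59077357 10.21026094] [-31.48356506  14.4957386   17.46235015  90.3807109   -4.4766972
  75.83935022  81.48017884]
```

```bash
python3 -m handwheel '[[1,[-1.5,0.6,2],[0,0,0]],[1,[0,0,4],[0,0,0]],[1,[0,0,4],[0,0,0]],[1,[0,0,1.5],[0,0,0]],[1,[0,0,0],[0,0,0]]]';python3 -m handwheel '[[1,[0,0,0],[0,0,0]],[1,[0,0,0],[0,0,0]]]'; python3 -c "
from h import *
cv2.imwrite('pics/s1.png',cv2.resize(get_image('scene')[120:400,170:450,::-1],None,fx=2,fy=2))
cv2.imwrite('pics/t1.png',get_image('top')[:,:,::-1])"
```

```text
time_s: 3.22
ee_pos: [0.5819, 0.1125, 0.0866]
tcp_rot: [[-0.087, 0.996, -0.002], [0.996, 0.087, -0.001], [-0.0, -0.002, -1.0]]
wrist_force: [-0.5, -0.3, -0.3]
opening: -0.0001
time_s: 3.48
ee_pos: [0.5834, 0.1129, 0.0888]
tcp_rot: [[-0.087, 0.996, 0.002], [0.996, 0.087, 0.001], [0.001, 0.002, -1.0]]
wrist_force: [-0.2, 0.0, -0.2]
opening: 0.0001
```

View pics/s1.png

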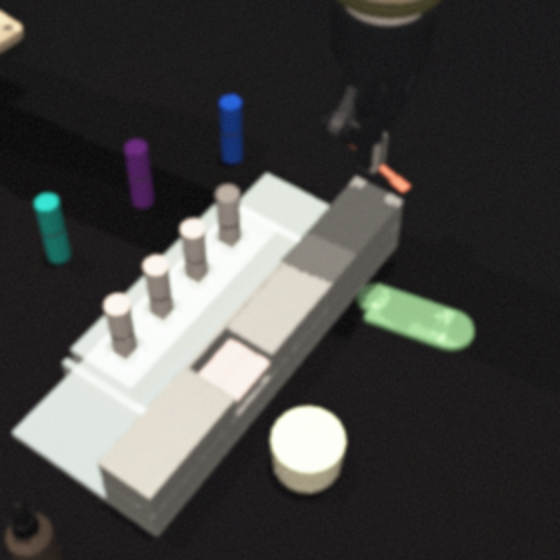

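View pics/t1.png

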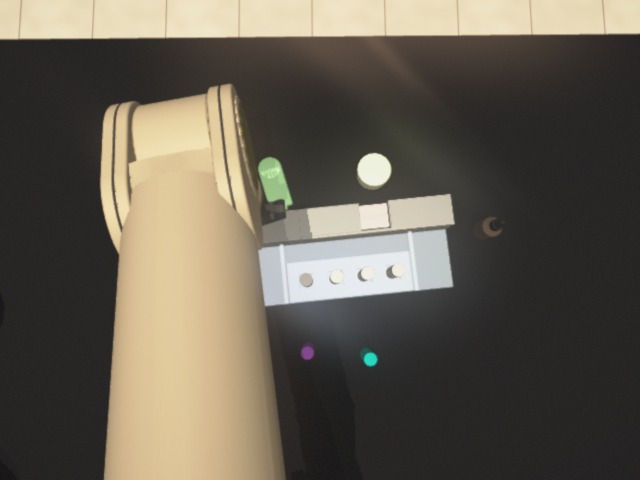

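The scene crop shows the shut fingertip at about (378,168), just above the left rail end, with the notch at (232,372) still closed. The top view is mostly blocked by the arm. I'll check the tip projection, then descend in small steps.

```bash
python3 -c "
from h import *
s=sense();p=proj('scene',s['ee_pos']);print(p,(p-[170,120])*2, proj('top',s['ee_pos']))"
python3 -m handwheel '[[1,[0,0,0.7],[0,0,0]],[1,[0,0,0.7],[0,0,0]],[1,[0,0,0.5],[0,0,0]],[1,[0,0,0],[0,0,0]],[1,[0,0,0],[0,0,0]]]'
```

```text
[353.03560699 213.02021589] [366.07121397 186.04043179] [250.04463982 224.80720517]
time_s: 4.2
ee_pos: [0.5826, 0.1127, 0.0685]
tcp_rot: [[-0.087, 0.996, 0.0], [0.996, 0.087, 0.0], [0.0, 0.0, -1.0]]
wrist_force: [0.6, -0.7, -0.3]
opening: -0.0001
```

```bash
python3 -m handwheel '[[1,[0,0,0.2],[0,0,0]],[1,[0,0,0.1],[0,0,0]],[1,[0,0,0.1],[0,0,0]],[1,[0,0,0],[0,0,0]]]';python3 -m handwheel '[[1,[0,0,0.1],[0,0,0]],[1,[0,0,0],[0,0,0]]]'
```

```text
time_s: 4.7
ee_pos: [0.5825, 0.1127, 0.0643]
tcp_rot: [[-0.087, 0.996, -0.0], [0.996, 0.087, 0.0], [0.0, -0.0, -1.0]]
wrist_force: [-0.2, 0.3, 1.0]
opening: -0.0003
time_s: 4.95
ee_pos: [0.5825, 0.1126, 0.0633]
tcp_rot: [[-0.087, 0.996, -0.0], [0.996, 0.087, 0.0], [0.0, -0.0, -1.0]]
wrist_force: [0.2, 0.1, -1.0]
opening: 0.0001
```

```bash
python3 -m handwheel '[[1,[0,0,0.1],[0,0,0]],[1,[0,0,0],[0,0,0]]]';python3 -m handwheel '[[1,[0,0,0.1],[0,0,0]],[1,[0,0,0],[0,0,0]]]'
```

```text
time_s: 5.2
ee_pos: [0.5825, 0.1127, 0.0623]
tcp_rot: [[-0.087, 0.996, -0.0], [0.996, 0.087, 0.0], [0.0, -0.0, -1.0]]
wrist_force: [-0.6, 0.3, -0.0]
opening: 0.0
time_s: 5.45
ee_pos: [0.5825, 0.1127, 0.0613]
tcp_rot: [[-0.087, 0.996, -0.0], [0.996, 0.087, 0.0], [0.0, -0.0, -1.0]]
wrist_force: [-0.0, -0.1, -0.2]
opening: 0.0001
```

No force yet at 61 mm, so I'll look before going lower.

```bash
python3 -c "
from h import *
a=get_image('scene')[:,:,::-1]; cv2.imwrite('pics/s2.png',cv2.resize(a[150:270,290:430],None,fx=5,fy=5,interpolation=cv2.INTER_CUBIC))
b=get_image('top')[:,:,::-1]; cv2.imwrite('pics/t2.png',cv2.resize(b[170:270,220:330],None,fx=5,fy=5,interpolation=cv2.INTER_CUBIC))
s=sense();print((proj('scene',s['ee_pos'])-[290,150])*5)"
```

```text
[308.535312   365.88514414]
```

View pics/s2.png

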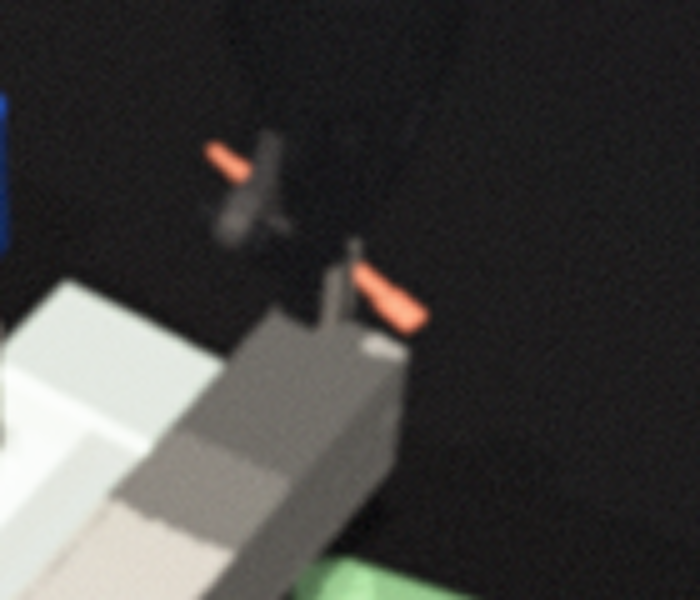

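View pics/t2.png

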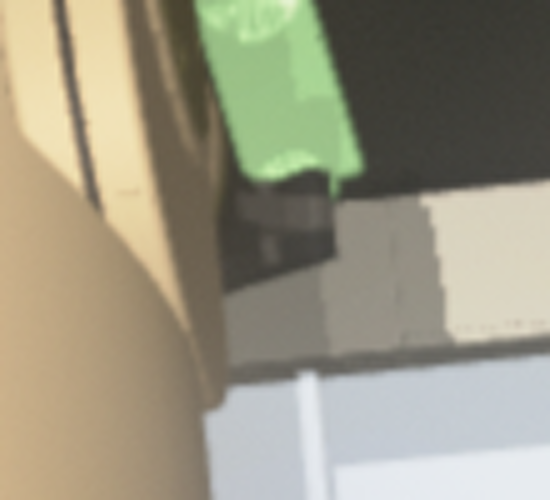

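Run:
```python
from h import *
s=sense();p=s['ee_pos'];R=s['tcp_rot']
for n,(x0,y0,x1,y1) in (('scene',(290,120,430,260)),('top',(220,170,330,270))):
    a=get_image(n)[:,:,::-1].astype(float)
    a=(255*(a/255)**.45).astype(np.uint8)
    c=cv2.resize(a[y0:y1,x0:x1],None,fx=4.2,fy=4.2,interpolation=cv2.INTER_CUBIC)
    def dr(pts,col):
        q=np.array([(proj(n,p+R@np.array(v))-[x0,y0])*4.2 for v in pts]).astype(int)
        cv2.polylines(c,[q.reshape(-1,1,2)],True,col,1)
    for h,w,t,col in((0,.011,.0145,(0,0,255)),(-.073,.038,.0425,(255,255,0))):
        dr([(t,w,h),(t,-w,h),(-t,-w,h),(-t,w,h)],col)
    dr([(0,0,0),(0,0,-.073)],(0,255,255))
    cv2.imwrite(f'pics/{n}3.png',c)
print(p)
```

```text
[0.58253598 0.11267334 0.06138672]
```

View pics/scene3.png

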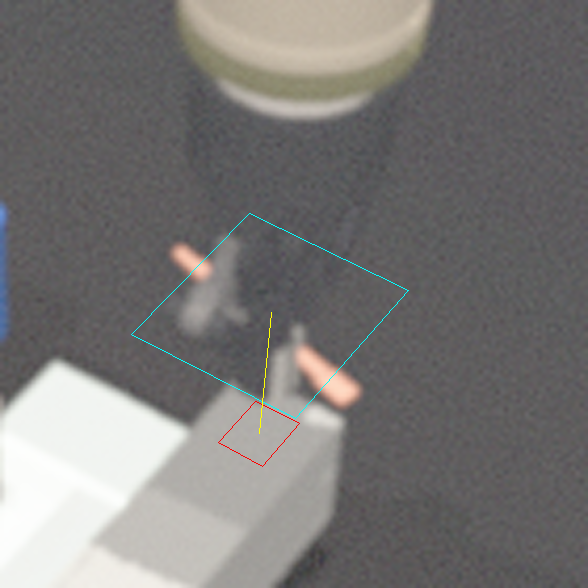

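View pics/top3.png

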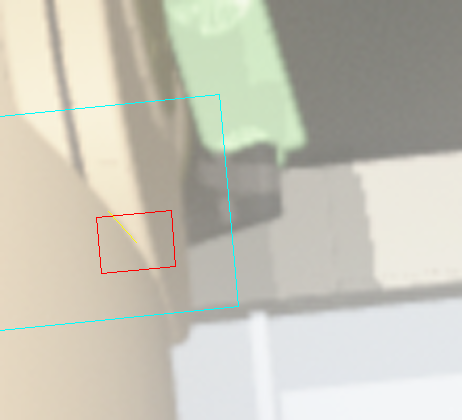

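Run:
```python
from h import *
def P(n): c=calibration(n); return c["mtx"]@np.hstack([c["R"],c["t"][:,None]])
for a,b in (((279,212),(358,208)),((280,212),(341,193)),((285,220),(358,215)),((279,212),(350,200)),((285,208),(361,200))):
    X=cv2.triangulatePoints(P('top'),P('scene'),np.array(a,float),np.array(b,float)).ravel(); X=X[:3]/X[3]
    print(a,b,X,proj('top',X)-a,proj('scene',X)-b)
for n in('top','scene'):
    c=calibration(n); print(n,-c['R'].T@c['t'])
# ray check: top px at various z
for z in (.064,.09,.12,.15,.18): print(z,ray('top',(287,221),z)[:2],ray('top',(285,205),z)[:2],ray('scene',(354,214),z)[:2])
```

```text
(279, 212) (358, 208) [0.60364477 0.07311475 0.1450928 ] [-7.01179877 -7.37084532] [-7.50877459  1.21838719]
(280, 212) (341, 193) [0.58836562 0.06095392 0.18046484] [-1.62075231 -1.57116692] [-1.63997183  0.30739876]
(285, 220) (358, 215) [0.60026316 0.07016152 0.12775592] [ -9.95599706 -10.89828939] [-10.95607898   1.48029881]
(279, 212) (350, 200) [0.59591243 0.06784364 0.1633736 ] [-4.50766244 -4.55788277] [-4.69212756  0.81987103]
(285, 208) (361, 200) [0.60801539 0.06554595 0.17193975] [ -9.40302377 -10.20523472] [-10.15494705   1.52151093]
top [0.46434896 0.00768969 0.84485245]
scene [ 0.93001978 -0.41416665  0.77486954]
0.064 [0.59257304 0.05631039] [0.61897446 0.05951003] [0.573527   0.13076403]
0.09 [0.58830357 0.05469147] [0.6138259  0.05778457] [0.5865657  0.11083323]
0.12 [0.58337726 0.05282348] [0.60788526 0.05579366] [0.60161035 0.08783616]
0.15 [0.57845095 0.0509555 ] [0.60194462 0.05380275] [0.616655   0.06483908]
0.18 [0.57352464 0.04908751] [0.59600398 0.05181183] [0.63169965 0.04184201]
```

Run:
```python
from h import *
a=sum(get_image('scene')[:,:,::-1].astype(float) for _ in range(4))/4
c=a[175:255,315:395]; c=np.clip((c-15)*255/130,0,255).astype(np.uint8)
cv2.imwrite('pics/s4.png',cv2.resize(c,None,fx=7,fy=7,interpolation=cv2.INTER_CUBIC))
s=sense(); print((proj('scene',s['ee_pos'])-[315,175])*7, s['wrist_force'])
```

```text
[257.06802988 337.04012388] [ 0.20421631  0.90116057 -0.3688239 ]
```

View pics/s4.png

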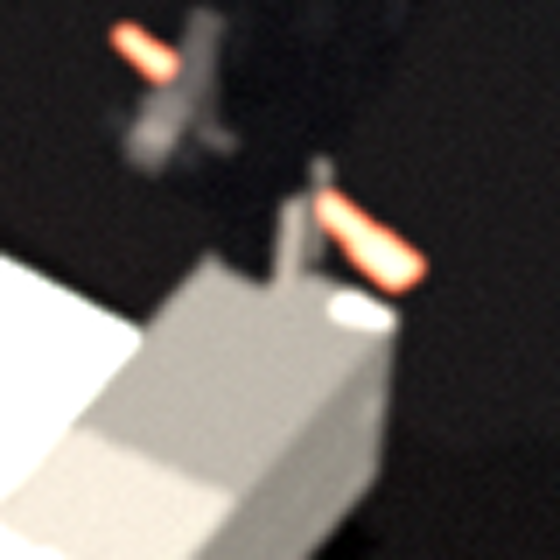

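The fingertip's lower end is at full px (354,214). At the TCP's xy that is about z≈0.087, so the visible tip is higher than the reported TCP, and the sensor shows no contact. I'll keep descending in small steps and watch the force.

```bash
python3 -m handwheel '[[1,[0,0,0.1],[0,0,0]],[1,[0,0,0.1],[0,0,0]]]';python3 -m handwheel '[[1,[0,0,0.1],[0,0,0]],[1,[0,0,0.1],[0,0,0]]]'
```

```text
time_s: 6.1
ee_pos: [0.5825, 0.1127, 0.0593]
tcp_rot: [[-0.087, 0.996, 0.0], [0.996, 0.087, 0.0], [0.0, 0.0, -1.0]]
wrist_force: [-0.2, 0.4, -0.7]
opening: 0.0004
time_s: 6.35
ee_pos: [0.5825, 0.1127, 0.0573]
tcp_rot: [[-0.087, 0.996, -0.0], [0.996, 0.087, 0.0], [0.0, -0.0, -1.0]]
wrist_force: [-0.5, -0.3, -0.8]
opening: 0.0001
```

```bash
python3 -m handwheel '[[1,[0,0,0.1],[0,0,0]],[1,[0,0,0.1],[0,0,0]]]';python3 -c "
from h import *
s=sense();print(s['torque'],s['wrist_force'],s['opening'],s['joint_torque'])
cv2.imwrite('pics/s5.png',cv2.resize(np.clip((get_image('scene')[175:255,315:395,::-1].astype(float)-15)*2,0,255),None,fx=7,fy=7))"
```

```text
time_s: 6.6
ee_pos: [0.5825, 0.1127, 0.0554]
tcp_rot: [[-0.087, 0.996, 0.0], [0.996, 0.087, 0.0], [0.0, 0.0, -1.0]]
wrist_force: [0.5, -0.7, 0.5]
opening: 0.0002
[-0.03877405 -0.02976788 -0.00958323] [ 0.54825237 -0.71321877  0.51840887] 0.00022418274409147164 [-1.35157342e-02 -5.92729640e+01  5.39032683e+00 -3.43756485e+01
  2.12454615e-02  3.37218528e-02 -5.00731359e-03][ WARN:0@2.591] global loadsave.cpp:1063 imwrite_ Unsupported depth image for selected encoder is fallbacked to CV_8U.
```

View pics/s5.png

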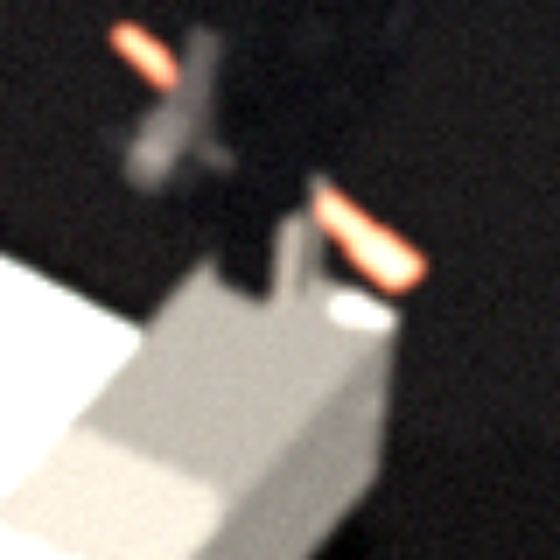

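The tip is still in the air over the rail: its lower corner, crop (290,305), moved down with the arm. Continuing down.

```bash
python3 -m handwheel '[[1,[0,0,0.15],[0,0,0]],[1,[0,0,0.15],[0,0,0]],[1,[0,0,0.15],[0,0,0]]]'
```

```text
time_s: 7.02
ee_pos: [0.5825, 0.1127, 0.0508]
tcp_rot: [[-0.087, 0.996, 0.0], [0.996, 0.087, 0.0], [0.0, 0.0, -1.0]]
wrist_force: [-0.6, -0.3, 0.3]
opening: -0.0003
```

```bash
python3 -m handwheel '[[1,[0,0,0.1],[0,0,0]],[1,[0,0,0.1],[0,0,0]],[1,[0,0,0.1],[0,0,0]]]';python3 -c "
from h import *
s=sense();print((proj('scene',s['ee_pos'])-[315,175])*7)
cv2.imwrite('pics/s6.png',cv2.resize(np.clip((get_image('scene')[175:255,315:395,::-1].astype(float)-15)*2,0,255).astype(np.uint8),None,fx=7,fy=7))"
```

```text
time_s: 7.4
ee_pos: [0.5825, 0.1127, 0.0478]
tcp_rot: [[-0.087, 0.996, 0.0], [0.996, 0.087, 0.0], [0.0, 0.0, -1.0]]
wrist_force: [0.2, -0.4, -0.7]
opening: -0.0001
[253.47833347 372.17194296]
```

View pics/s6.png

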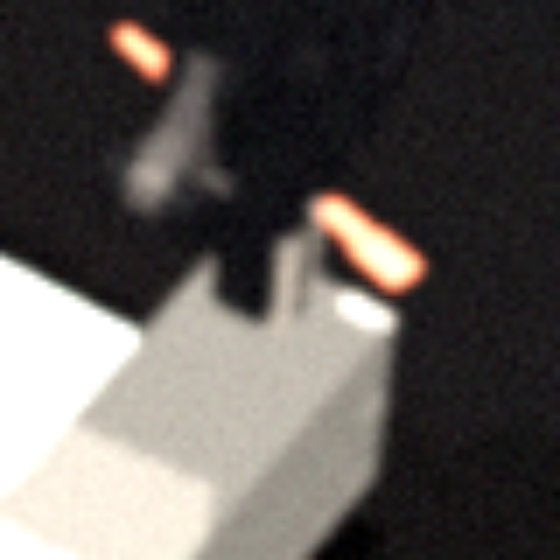

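```bash
python3 -m handwheel '[[1,[0,0,0.1],[0,0,0]],[1,[0,0,0.1],[0,0,0]]]'
```

```text
time_s: 7.7
ee_pos: [0.5825, 0.1127, 0.0459]
tcp_rot: [[-0.087, 0.996, 0.0], [0.996, 0.087, 0.0], [0.0, 0.0, -1.0]]
wrist_force: [-0.9, -1.3, 0.2]
opening: 0.0003
```

```bash
python3 -m handwheel '[[1,[0,0,0.1],[0,0,0]],[1,[0,0,0.1],[0,0,0]]]'
```

```text
time_s: 7.95
ee_pos: [0.5825, 0.1127, 0.0438]
tcp_rot: [[-0.087, 0.996, 0.0], [0.996, 0.087, 0.0], [0.0, 0.0, -1.0]]
wrist_force: [0.7, 0.1, 0.2]
opening: 0.0002
```

```bash
python3 -m handwheel '[[1,[0,0,0.1],[0,0,0]],[1,[0,0,0.1],[0,0,0]]]'
```

```text
time_s: 8.2
ee_pos: [0.5825, 0.1127, 0.0418]
tcp_rot: [[-0.087, 0.996, 0.0], [0.996, 0.087, 0.0], [0.0, 0.0, -1.0]]
wrist_force: [0.2, -0.2, 0.6]
opening: -0.0005
```

```bash
python3 -m handwheel '[[1,[0,0,0.1],[0,0,0]],[1,[0,0,0.1],[0,0,0]]]';python3 -c "
from h import *
s=sense();print((proj('scene',s['ee_pos'])-[315,175])*7)
cv2.imwrite('pics/s7.png',cv2.resize(np.clip((get_image('scene')[175:255,315:395,::-1].astype(float)-15)*2,0,255).astype(np.uint8),None,fx=7,fy=7))"
```

```text
time_s: 8.45
ee_pos: [0.5825, 0.1127, 0.0398]
tcp_rot: [[-0.087, 0.996, 0.0], [0.996, 0.087, 0.0], [0.0, 0.0, -1.0]]
wrist_force: [0.3, -0.1, -0.1]
opening: 0.0001
[251.47182015 392.39895641]
```

View pics/s7.png

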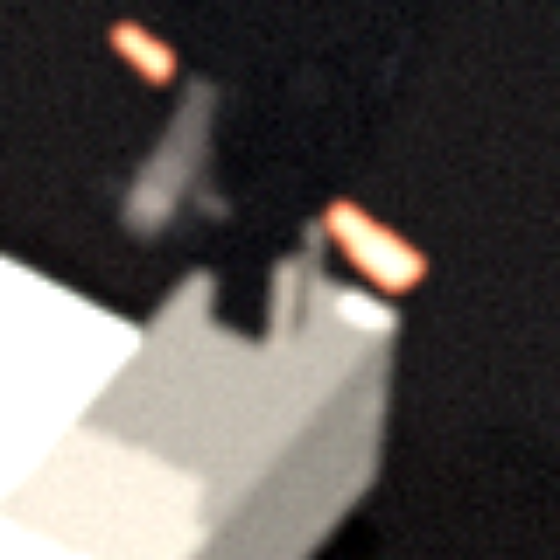

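Run:
```python
from h import *
s=sense();p=s['ee_pos'];R=s['tcp_rot']
for t in (.0145,.012,.008):
  for z in (.04,.064,.07,.08,.09):
    X=p+R@np.array([-t,.011,0]); X[2]=z
    print(t,z,proj('scene',X))
```

```text
0.0145 0.04 [351.66629043 238.75667148]
0.0145 0.064 [352.57576808 230.00368069]
0.0145 0.07 [352.80878677 227.76106323]
0.0145 0.08 [353.20234058 223.97342438]
0.0145 0.09 [353.60252308 220.1219897 ]
0.012 0.04 [352.42345602 237.88136756]
0.012 0.064 [353.34661139 229.12337894]
0.012 0.07 [353.58312638 226.87955774]
0.012 0.08 [353.98257772 223.08995695]
0.012 0.09 [354.38874743 219.23661887]
0.008 0.04 [353.63059346 236.48588401]
0.008 0.064 [354.57546818 227.72002657]
0.008 0.07 [354.81753453 225.47431184]
0.008 0.08 [355.22634936 221.68162649]
0.008 0.09 [355.6420243  217.82529809]
```

By image the tip corner is at z≈0.077 while the reported TCP z is 0.040. That's roughly a 37 mm height bias, so I expect contact near a reported z of 0.027. Continuing by force.

```bash
python3 -m handwheel '[[1,[0,0,0.2],[0,0,0]],[1,[0,0,0.2],[0,0,0]],[1,[0,0,0.1],[0,0,0]]]'
```

```text
time_s: 8.88
ee_pos: [0.5825, 0.1127, 0.0353]
tcp_rot: [[-0.087, 0.996, -0.0], [0.996, 0.087, 0.0], [0.0, -0.0, -1.0]]
wrist_force: [-6.2, -1.3, 12.6]
opening: 0.0001
```

```bash
python3 -m handwheel '[[1,[0,0,0.1],[0,0,0]],[1,[0,0,0.1],[0,0,0]]]'
```

```text
time_s: 9.12
ee_pos: [0.5825, 0.1127, 0.0351]
tcp_rot: [[-0.087, 0.996, -0.0], [0.996, 0.087, 0.001], [0.001, -0.0, -1.0]]
wrist_force: [-14.3, -2.6, 30.9]
opening: -0.0001
```

```bash
python3 -m handwheel '[[1,[0,0,0.1],[0,0,0]],[1,[0,0,0.1],[0,0,0]]]'
```

```text
time_s: 9.38
ee_pos: [0.5826, 0.1127, 0.035]
tcp_rot: [[-0.087, 0.996, -0.0], [0.996, 0.087, 0.002], [0.002, -0.0, -1.0]]
wrist_force: [-23.6, -4.4, 51.7]
opening: 0.0
```

```bash
python3 -m handwheel '[[1,[0,0,0.1],[0,0,0]],[1,[0,0,0],[0,0,0]]]';python3 -c "
from h import *
s=sense();print((proj('scene',s['ee_pos'])-[315,175])*7)
cv2.imwrite('pics/s8.png',cv2.resize(np.clip((get_image('scene')[175:255,315:395,::-1].astype(float)-15)*2,0,255).astype(np.uint8),None,fx=7,fy=7))"
```

```text
time_s: 9.62
ee_pos: [0.5826, 0.1128, 0.035]
tcp_rot: [[-0.087, 0.996, 0.0], [0.996, 0.087, 0.002], [0.002, 0.0, -1.0]]
wrist_force: [-26.5, -4.5, 53.6]
opening: 0.0001
[250.68891718 404.4429895 ]
```

View pics/s8.png

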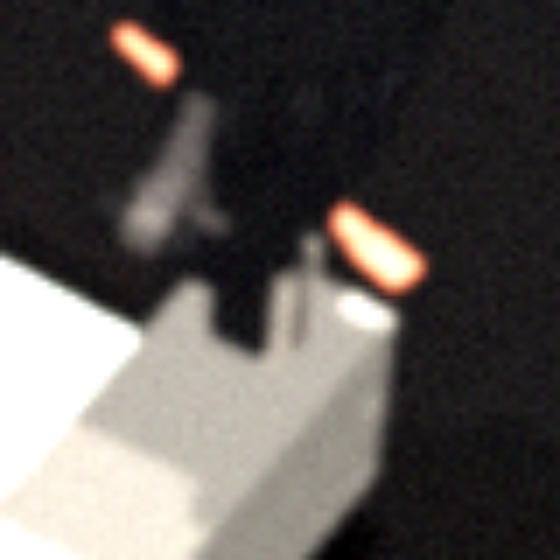

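Contact is at a reported z of 0.0353, but I overshot and pressed to about 54 N. Backing off now.

```bash
python3 -m handwheel '[[1,[0,0,-0.3],[0,0,0]],[1,[0,0,-0.2],[0,0,0]],[1,[0,0,0],[0,0,0]]]'
python3 - <<'E'
from h import *
s=sense();print(s['ee_pos'],s['wrist_force'],s['torque'],s['joint_pos'])
X=ray('scene',(352.9,225.7),.064);print(X, s['tcp_rot'].T@(X-s['ee_pos']))
E
```

```text
time_s: 10.05
ee_pos: [0.5828, 0.1128, 0.0353]
tcp_rot: [[-0.087, 0.996, 0.001], [0.996, 0.087, 0.0], [0.0, 0.001, -1.0]]
wrist_force: [-1.7, 0.4, 6.4]
opening: 0.0002
[0.58276129 0.11275774 0.03528687] [-1.71592412  0.38906444  6.3643715 ] [-0.07246794  0.45415452  0.03886365] [-28.80023571  23.87399323  16.51892815  99.82588826  -7.86327784
  57.39376558  85.62044547]
[0.58901212 0.10744358 0.064     ] [-0.00583082  0.00578023 -0.02871146]
```

```bash
python3 -m handwheel '[[1,[-0.5,0.1,0],[0,0,0]],[1,[-1,0.1,0],[0,0,0]],[1,[-1,0.1,0],[0,0,0]],[1,[-1,0.1,0],[0,0,0]],[1,[-0.5,0,0],[0,0,0]]]'
```

```text
time_s: 10.68
ee_pos: [0.5907, 0.0739, 0.0353]
tcp_rot: [[-0.087, 0.996, 0.001], [0.996, 0.087, 0.001], [0.001, 0.001, -1.0]]
wrist_force: [-0.0, 3.4, 5.0]
opening: 0.0002
```

```bash
python3 -m handwheel '[[1,[-1,0,0],[0,0,0]],[1,[-1,0,0],[0,0,0]],[1,[-1,0,0],[0,0,0]],[1,[-1,0,0],[0,0,0]],[1,[-1,0,0],[0,0,0]]]'
```

```text
time_s: 11.3
ee_pos: [0.5946, 0.0238, 0.035]
tcp_rot: [[-0.088, 0.996, 0.0], [0.996, 0.088, 0.001], [0.001, 0.001, -1.0]]
wrist_force: [-0.6, 3.0, 4.1]
opening: 0.0
```

```bash
python3 -m handwheel '[[1,[-1,0,0],[0,0,0]],[1,[-1,0,0],[0,0,0]],[1,[-1,0,0],[0,0,0]],[1,[-0.5,0,0],[0,0,0]],[1,[0,0,0],[0,0,0]]]'; python3 -c "
from h import *
cv2.imwrite('pics/s9.png',cv2.resize(np.clip((get_image('scene')[190:350,220:400,::-1].astype(float)-10)*1.6,0,255).astype(np.uint8),None,fx=4,fy=3.7))"
```

```text
time_s: 11.92
ee_pos: [0.5975, -0.0128, 0.035]
tcp_rot: [[-0.086, 0.996, 0.0], [0.996, 0.086, -0.001], [-0.001, 0.0, -1.0]]
wrist_force: [0.4, -1.0, 4.4]
opening: 0.0003
```

View pics/s9.png

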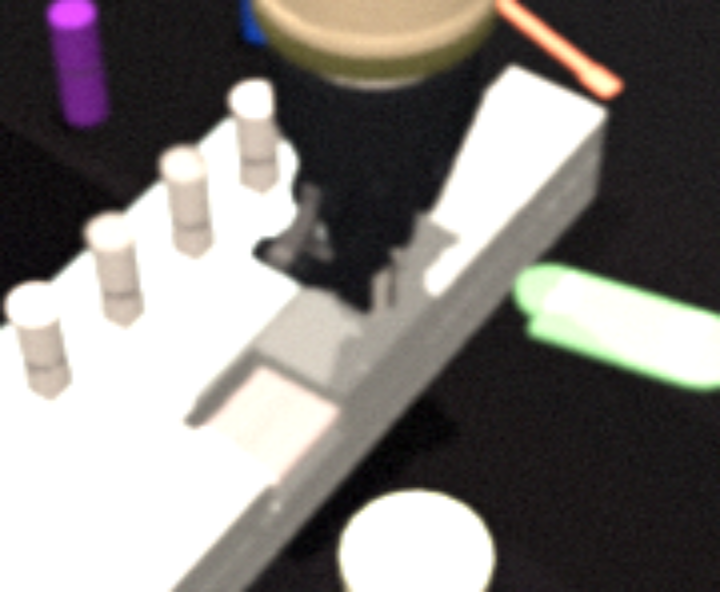

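Run:
```python
from h import *
mid=np.array([.5955,-.037,.064]);ly=np.array([-.0888,.996,0]);lx=np.array([.996,.0888,0])
for p in ((372,318),(330,295),(397,305)):
    X=ray('scene',(220+p[0]/4,190+p[1]/3.7),.064); print((X-mid)@lx+.05,(X-mid)@ly)
p=sense()['ee_pos'];print('tcp',(p-mid)@lx+.05,(p-mid)@ly)
```

```text
0.061921617129712926 0.014933876997222534
0.04067820885550805 0.015117687056302098
0.06616220168652381 0.0266602016121789
tcp 0.0541678676374451 0.023956240720698446
```

Tip footprint: own x 0.041–0.062, leading edge at own y +0.015, TCP at +0.024. It's well centred across the notch, with 73 mm left to the notch centre.

```bash
python3 -m handwheel '[[1,[-1,0,0],[0,0,0]],[1,[-1,0,0],[0,0,0]],[1,[-1,0,0],[0,0,0]],[1,[-1,0,0],[0,0,0]],[1,[-1,0,0],[0,0,0]]]'
```

```text
time_s: 12.6
ee_pos: [0.6018, -0.0611, 0.035]
tcp_rot: [[-0.088, 0.996, 0.0], [0.996, 0.088, 0.001], [0.001, 0.0, -1.0]]
wrist_force: [-0.0, 4.2, 4.9]
opening: -0.0
```

```bash
python3 -m handwheel '[[1,[-0.5,0,0],[0,0,0]],[1,[-0.5,0,0],[0,0,0]],[1,[0,0,0],[0,0,0]]]'
```

```text
time_s: 12.98
ee_pos: [0.6021, -0.0723, 0.0344]
tcp_rot: [[-0.086, 0.996, -0.001], [0.996, 0.086, -0.001], [-0.001, -0.001, -1.0]]
wrist_force: [-0.6, 0.9, -0.4]
opening: -0.0
```

```bash
python3 -m handwheel '[[1,[-0.5,0,0],[0,0,0]],[1,[-0.5,0,0],[0,0,0]],[1,[-0.2,0,0],[0,0,0]],[1,[0,0,0],[0,0,0]]]'
python3 - <<'E'
from h import *
mid=np.array([.5955,-.037,.064]);ly=np.array([-.0888,.996,0]);lx=np.array([.996,.0888,0])
p=sense()['ee_pos'];print('tcp',(p-mid)@lx+.05,(p-mid)@ly)
cv2.imwrite('pics/s10.png',cv2.resize(np.clip((get_image('scene')[190:350,220:400,::-1].astype(float)-10)*1.6,0,255).astype(np.uint8),None,fx=4,fy=3.7))
E
```

```text
time_s: 13.48
ee_pos: [0.6037, -0.0835, 0.0349]
tcp_rot: [[-0.087, 0.996, 0.0], [0.996, 0.087, 0.0], [0.0, 0.0, -1.0]]
wrist_force: [-0.3, 0.2, -0.4]
opening: 0.0001
tcp 0.0540001157639239 -0.047010551780732095
```

View pics/s10.png

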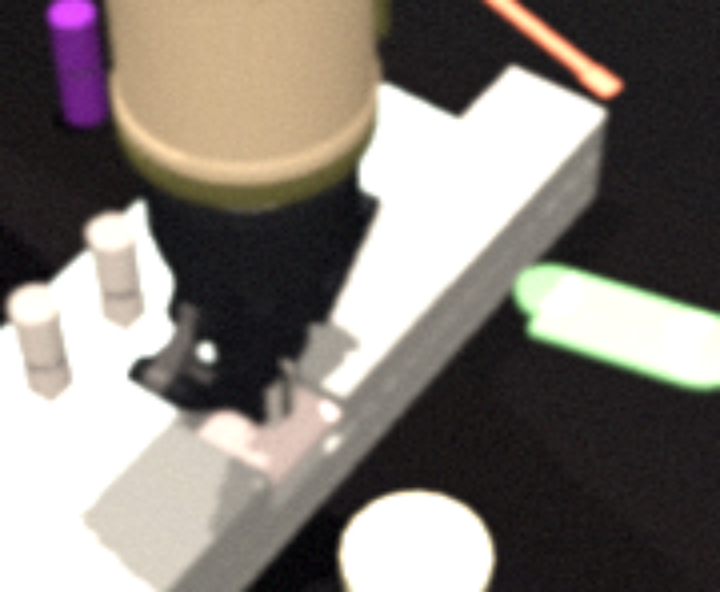

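The force fell to zero around own y −0.036, which is the notch drop-off. The picture shows the tip over the pink plate at (265,420). Descending to the plate.

```bash
python3 -m handwheel '[[1,[-0.2,0,0.3],[0,0,0]],[1,[0,0,0.3],[0,0,0]],[1,[0,0,0.3],[0,0,0]],[1,[0,0,0.1],[0,0,0]],[1,[0,0,0],[0,0,0]]]'
```

```text
time_s: 14.15
ee_pos: [0.6038, -0.0852, 0.0248]
tcp_rot: [[-0.087, 0.996, -0.0], [0.996, 0.087, 0.0], [0.0, -0.0, -1.0]]
wrist_force: [0.7, 0.1, -1.0]
opening: -0.0
```

```bash
python3 -m handwheel '[[1,[0,0,0.1],[0,0,0]],[1,[0,0,0.1],[0,0,0]],[1,[0,0,0.1],[0,0,0]]]'
```

```text
time_s: 14.52
ee_pos: [0.604, -0.0852, 0.0222]
tcp_rot: [[-0.087, 0.996, 0.0], [0.996, 0.087, 0.0], [0.0, 0.0, -1.0]]
wrist_force: [-1.4, 0.4, 4.8]
opening: 0.0
```

On the plate with 4.8 N. Pressing slowly.

```bash
python3 -m handwheel '[[1,[0,0,0.1],[0,0,0]],[1,[0,0,0.1],[0,0,0]],[1,[0,0,0.1],[0,0,0]],[1,[0,0,0.1],[0,0,0]],[1,[0,0,0.1],[0,0,0]]]'
```

```text
time_s: 15.15
ee_pos: [0.604, -0.0852, 0.0169]
tcp_rot: [[-0.087, 0.996, 0.0], [0.996, 0.087, 0.0], [0.0, 0.0, -1.0]]
wrist_force: [-1.5, -0.1, 3.7]
opening: -0.0002
```

```bash
python3 -m handwheel '[[1,[0,0,0.1],[0,0,0]],[1,[0,0,0.1],[0,0,0]]]'
```

```text
time_s: 15.4
ee_pos: [0.6041, -0.0853, 0.015]
tcp_rot: [[-0.087, 0.996, 0.0], [0.996, 0.087, 0.0], [-0.0, 0.0, -1.0]]
wrist_force: [-1.9, -0.4, 10.0]
opening: 0.0001
```

```bash
python3 -m handwheel '[[1,[0,0,0.1],[0,0,0]],[1,[0,0,0],[0,0,0]]]'
```

```text
time_s: 15.65
ee_pos: [0.6042, -0.0853, 0.0149]
tcp_rot: [[-0.087, 0.996, 0.001], [0.996, 0.087, 0.0], [0.0, 0.001, -1.0]]
wrist_force: [-4.4, -0.2, 13.9]
opening: -0.0001
```

The force is 14 N with no further travel, so this is the hard stop: 20.4 mm below the rail edge as I felt it. Retracting straight up.

```bash
python3 -m handwheel '[[1,[0,0,-0.5],[0,0,0]],[1,[0,0,-1.5],[0,0,0]],[1,[0,0,-3],[0,0,0]],[1,[0,0,-4],[0,0,0]],[1,[0,0,-4],[0,0,0]]]'; python3 -m handwheel '[[1,[0,0,-3],[0,0,0]],[1,[4,0,0],[0,0,0]],[1,[4,0,0],[0,0,0]],[1,[4,0,0],[0,0,0]],[1,[4,0,0],[0,0,0]]]';python3 -m handwheel '[[1,[4,0,0],[0,0,0]],[1,[4,0,0],[0,0,0]],[1,[4,0,0],[0,0,0]],[1,[0,0,0],[0,0,0]],[1,[0,0,0],[0,0,0]]]'; python3 -c "
from h import *
cv2.imwrite('pics/sE.png',get_image('scene')[:,:,::-1]);cv2.imwrite('pics/tE.png',get_image('top')[:,:,::-1])"
```

```text
time_s: 16.27
ee_pos: [0.6036, -0.0853, 0.1457]
tcp_rot: [[-0.087, 0.996, -0.0], [0.996, 0.087, -0.0], [-0.0, -0.0, -1.0]]
wrist_force: [1.2, 0.5, 0.7]
opening: -0.0004
time_s: 16.9
ee_pos: [0.5896, 0.0753, 0.1746]
tcp_rot: [[-0.087, 0.996, 0.0], [0.996, 0.087, 0.0], [0.0, 0.0, -1.0]]
wrist_force: [0.7, 0.1, -0.5]
opening: 0.0001
time_s: 17.52
ee_pos: [0.5796, 0.1929, 0.1743]
tcp_rot: [[-0.087, 0.996, 0.0], [0.996, 0.087, -0.001], [-0.001, 0.0, -1.0]]
wrist_force: [-0.4, -0.2, -0.3]
opening: -0.0001
```

View pics/sE.png

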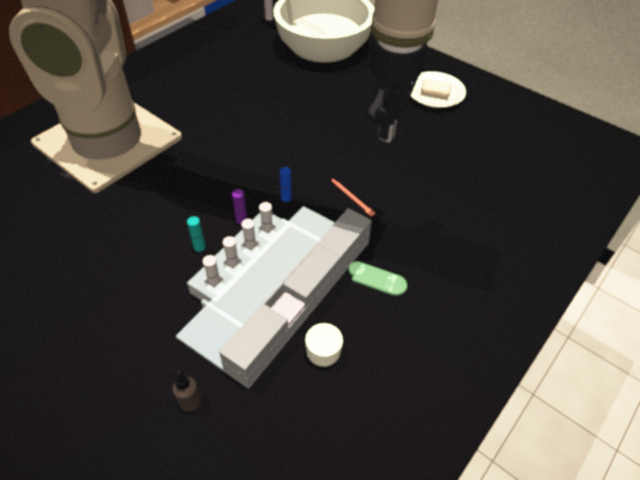

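View pics/tE.png

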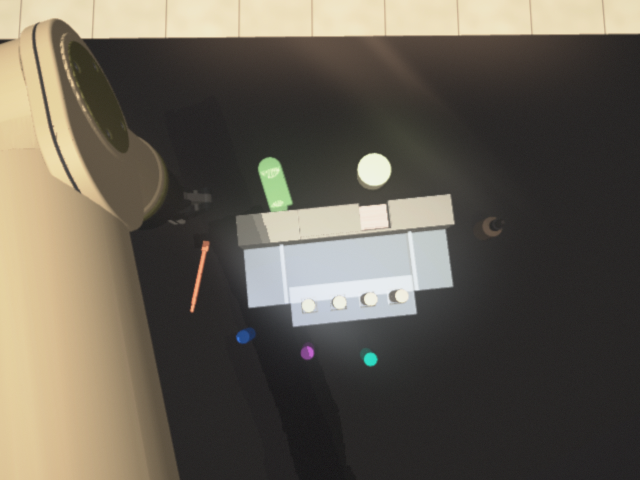

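The top view shows the tray out with the tubes standing at (308,306), (340,302), (370,299) and (401,296). The stone, jar, dropper and pusher are at the same pixels as before, and the arm is clear.

Run:
```python
from h import *
for a,b in (((306,280),(308.5,306)),((337,277),(340,302)),((367,274),(370,299)),((398,271),(401,296))):
    print(np.linalg.norm(ray('top',b,.092)-ray('top',a,.092)))
print(sense()['wrist_force'])
sign_off()
```

```text
0.03997026447248669
0.0385639692490664
0.03858814871004467
0.0386133978081858
[ 0.25190391  0.14667346 -0.39938686]
the job is handed in; nothing more can be done
```

The tray is out and the job is handed in. I touched the rail's top edge at its left end with the shut fingertip and slid along it until the force dropped at the notch. There I pressed the plate to its hard stop: it ended 20 mm below the felt edge, at 14 N with no further travel.

**Last checks:**
- **Tray and tubes:** the tubes moved 39–40 mm between the top pictures, so the tray is fully out. All four stand upright in their wells.
- **Other toiletries:** they look unmoved by eye against the first pictures.
- **Arm:** clear of everything, with wrist force about 0 N.

**What disagreed or went wrong:**
- **Height reading:** contact came with the reported TCP about 29 mm below the rail's stated 64 mm height. I found no cause and worked by force and picture instead.
- **First touch:** I sent several down-steps without checking between them, so the contact briefly reached about 54 N vertically (about 60 N in total, limit 120 N) before I backed off. The picture showed only the fingertip in contact.

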